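Refit the burr carrier of an inclined coffee grinder

ROBOT

A 6-joint arm with a two-finger parallel gripper is mounted at the origin on the work surface. World frame = base frame: x ahead of the robot, y to its left, z up, the work surface at z = 0. Lengths are in mm, angles in rad, forces in N, time in s.
With the tool pointing down it reaches from about 350 to 975 mm from the base axis. Payload 7.1 kg.
Tool frame: the origin (TCP) lies on the front face of the gripper's body, between the roots of the fingers; the fingertips stand 80 mm ahead of it and the grasp point (between the pads) lies 61 mm ahead of it (env.tips_ahead is the distance from the TCP to the fingertips, in mm); z points along the fingers, y is the line along which they close (so a half turn about z gives the same grasp; the last joint's range is limited). The gripper opens to 88 mm and grips with 3 to 60 N. Pads are 20 mm wide; open, the fingers measure 115 mm over their backs; the gripper's body (75 mm by 178 mm) begins 61 mm behind the grasp point.
Start: joints at [-1.209, 0.423, 1.63, -0, 1.089, -0.019], TCP at [232.306, -580.206, 302.675] pointing down, gripper open.
Joint ranges: [-3, 3], [-0.9, 2.11], [0.09, 2.58], [-1.31, 4.45], [0.11, 2.69], [-2.54, 2.54]. Speed limits (rad/s): [2.39, 2.39, 3.01, 3.14, 3.14, 3.14].

INTERFACE

Orientations are given as a unit quaternion [x, y, z, w].
In Python, from station import env, set_gripper, viewer, workorder gives the robot as it stands. Calls block until the motion is done:
- env.reach(position, orientation): joint-space move of the TCP to a pose.
- env.move_l(position, rot=None, rate=150, f_stop=None): straight line of the TCP; rot=None keeps the orientation; rate is the mean speed in mm/s. With f_stop (N) it stops when the force on the tool has changed by that much, and returns True; else False.
- env.move_joints(angles): joint-space move.
- set_gripper(opening): finger opening in mm; the grip force is fixed at half the most; returns when the fingers have stopped.
- env.hold(seconds).
- env.ik(position, orientation): joint angles nearest the present ones, or None.
- env.read_state(): the state.
- viewer.camera(name): name is "scene" or "top" or "wrist"; returns the picture (400x640x3 uint8, blue, green, red); there is no depth.
- viewer.camera_params(name): a dict with "fx", "fy", "cx", "cy" (pixels), "pose" (4x4, takes a point from camera to world coordinates); the wrist camera has in their place "tool_from_camera" (4x4, takes a point from camera to tool coordinates, whose origin is the TCP and whose axes are the flange's). Camera axes: x right, y up, looking along -z (the intrinsics and any distortion apply to the point x, -y, -z); pixel columns grow to the right and rows downward; lengths in mm; the calibration is good to about 2 mm. A picture is of the moment at which its call begins: read the wrist's pose just before it. camera_params takes no time and is no camera call.
A pose or a line that the arm cannot do raises env.IKError and nothing moves.
- workorder.sign_off(): hands the job in; it is judged then, once.
The state is a dict: "time_s": time; "qpos": joint angles; "dq": joint speeds; "tau": joint torques, N m; "tool_pos": TCP position; "orientation": TCP orientation; "force": force on the tool from outside, world axes, zero at the start; "wrist_torque": the same for the moment, N m; "width": finger opening in mm; "grip_force": force on a finger pad.
Only numpy, scipy, OpenCV 4.12 (cv2) and the standard library are available. Lean on these libraries where they do the work, as an engineer would, in place of code of your own. Each camera call takes 0.05 s, during which the arm holds its last target. There are 200 camera calls.

TASK

Put the cleaned burr carrier with the two side lugs back into the sloping mouth of the coffee grinder: feel for the keyways by turning it gently back and forth until it drops fully home, its round top flush with the steel ring, and then let go of it. Never force it, and leave the other things on the counter and in the tray where they are.

Things in the scene. Friction and masses are not known exactly. Their poses are not given: they have to be found in the camera images.
- burr_mid (a point): Centre, half-way up the loose steel burr carrier (0.22 kg, 52 mm high, upright in the tray; z to its top). Its round body, 48 mm in diameter, is the lower 22 mm (foot chamfered 3 mm). Two equal lugs stick out of it along +x and -x to radius 32.5 mm, 8 mm wide, over the body's top 10 mm, with 12 mm of plain round body below. A half turn about z changes nothing.
- burr_fin (a point): Point on the carrier's upright grip fin, 18 mm above burr_mid, same axes. The fin stands on the body's flat top, is 34 mm long (x), 10 mm thick (y) and 30 mm high; its tip is 8 mm above this point, the flat top 22 mm below. Grip it across its thickness. The lookalike in the tray has a plain round flange and no lugs.
- collar: Fixed mouth of the grinder, 104 mm in diameter. Origin: centre of the mouth, level with its steel ring's flat top, 200 mm above the counter; z points out along the bore, 30 degrees from vertical; x points uphill across the mouth. Nothing stands above the mouth's plane. Carrier seated: its round top is flush with the ring, burr_mid 4 mm out along z.
- bore_floor (a point): Centre of the bore's flat floor, 22 mm below the ring's top (axes as collar). Bore 51 mm in diameter. The ring has two opposite keyways, open at the top, 11 mm wide, 11 mm deep, out to radius 34.5 mm. They lie somewhere within 0.6 rad either way of the collar's +x and -x; the angle is not in the readings. The ring is stiff (2 N m) and stays put.
- keyway_plane (a point): Same point and axes as the collar's origin: level of the ring's flat top. If the lugs are not over the keyways they rest here and the carrier stands 10 mm proud (burr_mid 14 mm out along z); turned to within 0.05 rad of the keyways it can drop 10 mm.
- tray: Low fixed aluminium tray, 220 mm (x) by 300 mm (y), rim 14 mm high; origin under its centre. It holds the burr carrier, the lookalike and a brush.
There are look-alikes about, which are no part of the job. Leave any blue or turquoise look-alike of the part that bears burr_mid alone.

How it is judged (in metres and radians):
At the end, for the whole second after the job is handed in: The lugged burr carrier sits in the grinder's mouth, fully down (its round top within 2.5 mm of flush with the ring's top), within 4 mm of the bore's axis and 0.08 rad of its direction, at rest and released (z of burr_mid in the frame of collar between 0 and 0.0065 m and x of burr_mid in the frame of collar between -0.004 and 0.004 m and y of burr_mid in the frame of collar between -0.004 and 0.004 m and angle between the z axis of burr_mid and the z axis of collar, either way round below 0.08 rad and linear speed of burr below 0.01 m/s and contact force between the fingers and burr below 0.1 N); the robot touches nothing.
It fails at once if the carrier is forced: pressed on the grinder with more than 80 N (contact force between burr and grinder above 80 N).
It fails at once if another loose thing (lookalike, brush, cups, pitcher, tamper, jar, saucer) is moved more than 30 mm (distance of any of other, brush, cup, cup2, pitcher, tamper, jar, saucer from where it was at the start of the episode above 0.03 m).
It also fails if it takes over 72 s, if anything falls off the work surface, if the arm or the gripper's body presses on something with over 40 N, if the wrist force passes 120 N, or if a joint passes its speed limit or range.

## Working session

There is one attempt and no reset: what is moved stays moved. The work goes in short steps, each a Python script; the robot and the scene stay as the last script left them, time stands still between calls to the robot, and variables do not carry over. Pictures are saved under pics/ and viewed, at most 10 in all, crops included, and the job is handed in when it is done.

```bash
mkdir -p pics; ls
python3 - <<'E'
from station import env, set_gripper, viewer, workorder
import cv2, numpy as np
np.set_printoptions(precision=4,suppress=True)
for n in ["scene","top"]:
    cv2.imwrite(f"pics/{n}0.png",viewer.camera(n)); print(n,viewer.camera_params(n))
print(viewer.camera_params("wrist"))
print(env.read_state())
E
```

```text
pics
scene {'fx': 406.50302817688873, 'fy': 406.50302817688873, 'cx': 315.62508490468343, 'cy': 201.45532346505286, 'pose': array([[  -0.559 ,   -0.5057,    0.657 , 1085.979 ],
       [   0.8289,   -0.3611,    0.4273,  357.3716],
       [   0.0212,    0.7835,    0.6211,  638.9166],
       [   0.    ,    0.    ,    0.    ,    1.    ]])}
top {'fx': 410.8443109621621, 'fy': 410.8443109621621, 'cx': 317.08182321139265, 'cy': 201.0817561757296, 'pose': array([[ -0.0226,   0.9841,  -0.1763, 450.304 ],
       [ -0.9997,  -0.0236,  -0.0034,  16.6065],
       [ -0.0075,   0.1762,   0.9843, 923.0512],
       [  0.    ,   0.    ,   0.    ,   1.    ]])}
{'fx': 321.79779429713625, 'fy': 321.79779429713625, 'cx': 315.28588437986224, 'cy': 197.5468342952535, 'tool_from_camera': array([[  0.0005,   0.9516,   0.3072,  85.4332],
       [  1.    ,  -0.0006,  -0.0001,  -0.2625],
       [  0.0001,   0.3072,  -0.9516, -82.042 ],
       [  0.    ,   0.    ,   0.    ,   1.    ]])}
{'time_s': 0.1, 'qpos': array([-1.209 ,  0.4237,  1.6306,  0.    ,  1.0886, -0.019 ]), 'dq': array([ 0.0012, -0.0025, -0.001 ,  0.0008, -0.0006,  0.0023]), 'tau': array([ -0.0011, -54.5617, -27.4325,   0.0645,   0.0189,  -0.    ]), 'tool_pos': array([ 232.1782, -579.8557,  301.996 ]), 'orientation': array([ 0.9819,  0.1892, -0.0001, -0.0007]), 'force': array([0.1279, 0.375 , 0.2596]), 'wrist_torque': array([-0.0254,  0.0485, -0.0065]), 'grip_force': 0.0, 'width': 87.69054018412022}
```

View pics/top0.png

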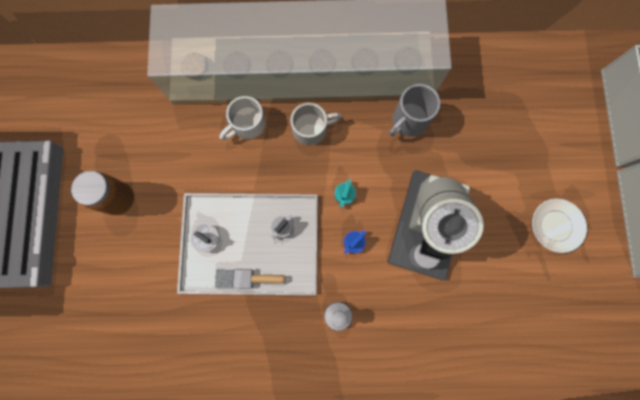

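View pics/scene0.png

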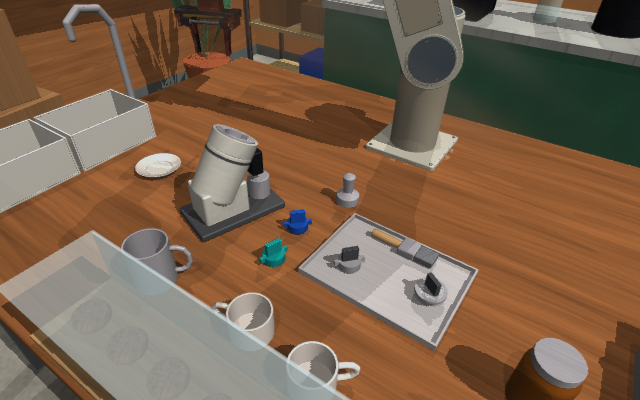

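The carrier candidates in the top view are:
- (282,228): in the tray, grey, seems to have lugs.
- (207,237): in the tray, round flange, so the lookalike.
- (345,193) and (354,242): turquoise and blue look-alikes, which I leave alone.

(282,228) fits the description. I'll confirm it in an enlarged crop next to the mouth.

```bash
cat > h.py <<'E'
from station import env, set_gripper, viewer, workorder
import cv2, numpy as np
from scipy.spatial.transform import Rotation as R
np.set_printoptions(precision=4,suppress=True)
def wpose():
    s=env.read_state(); T=np.eye(4); T[:3,:3]=R.from_quat(s["orientation"]).as_matrix(); T[:3,3]=s["tool_pos"]
    return T@viewer.camera_params("wrist")["tool_from_camera"]
def cam(n):
    p=viewer.camera_params(n); return p, (wpose() if n=="wrist" else p["pose"])
def ray(p,T,uv):
    u,v=uv; d=np.array([(u-p["cx"])/p["fx"],-(v-p["cy"])/p["fy"],-1.]); return T[:3,3],T[:3,:3]@d
def onplane(p,T,uv,n,c):
    o,d=ray(p,T,uv); n=np.asarray(n,float); return o+d*(n@(np.asarray(c)-o))/(n@d)
def proj(p,T,X):
    q=T[:3,:3].T@(np.asarray(X,float)-T[:3,3]); return np.array([p["cx"]+p["fx"]*q[0]/-q[2],p["cy"]-p["fy"]*q[1]/-q[2]])
E
python3 - <<'E'
from h import *
im=cv2.imread("pics/top0.png")
a=cv2.resize(im[195:295,185:315],None,fx=4,fy=4,interpolation=cv2.INTER_CUBIC)[:, :520]
b=cv2.resize(im[170:270,395:465+25],None,fx=4,fy=4,interpolation=cv2.INTER_CUBIC)
o=np.hstack([a,b]); o=cv2.resize(o,None,fx=800/o.shape[1],fy=800/o.shape[1]); cv2.imwrite("pics/crop.png",o); print(o.shape)
p,T=cam("top")
print(onplane(p,T,(282,228),[0,0,1],[0,0,40]),onplane(p,T,(452,225),[0,0,1],[0,0,200]))
p,T=cam("scene")
print(onplane(p,T,(349,258),[0,0,1],[0,0,40]),onplane(p,T,(234,134),[0,0,1],[0,0,200]))
E
```

```text
(356, 800, 3)
[551.279   96.7408  40.    ] [ 531.2577 -218.01    200.    ]
[565.7864 103.2968  40.    ] [ 528.8831 -221.8027  200.    ]
```

View pics/crop.png

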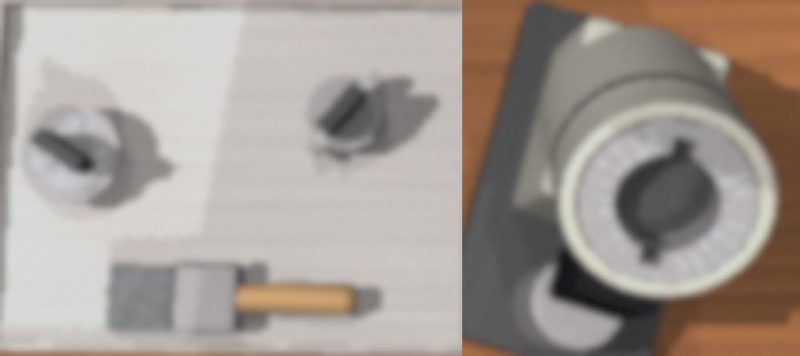

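The crop confirms it. The part at top-view (282,228) has a plain body with two lugs in line with its fin, and the one at (207,237) has a round flange. The mouth's keyways show at crop (683,148) and (650,255). Next I take wrist views of the mouth and the carrier.

Run:
```python
from h import *
s=env.read_state()
env.move_l([232,-560,420])
yaw=-0.3
u=np.array([np.cos(yaw),np.sin(yaw),0])
zc=-0.5*u+np.array([0,0,.866]); xc=.866*u+np.array([0,0,.5]); 
def tool(x,z): 
    M=np.column_stack([x,np.cross(z,x),z]); return R.from_matrix(M).as_quat()
c=np.array([530,-220,200.])
for sg in (1,-1):
    P=c+185*zc; q=tool(sg*xc,-zc)
    print(sg,env.ik(P,q), env.ik(c+85*zc,q))
try:
    env.reach(c+185*zc,tool(xc,-zc))
except env.IKError as e:
    print(e); env.reach(c+185*zc,tool(-xc,-zc))
env.hold(.3)
T=wpose(); cv2.imwrite("pics/wm.png",viewer.camera("wrist")); np.save("wm.npy",T)
f=np.array([.855,-.52,0]); dn=np.array([0,0,-1.])
for sg in (1,-1): print(sg,env.ik([556,98,260],tool(sg*f,dn)),env.ik([556,98,100],tool(sg*f,dn)))
env.move_l(env.read_state()["tool_pos"]+[0,0,60])
for sg in (1,-1):
    try: env.reach([556,98,240],tool(sg*f,dn)); print("used",sg); break
    except env.IKError as e: print(e)
env.hold(.3)
T=wpose(); cv2.imwrite("pics/wb.png",viewer.camera("wrist")); np.save("wb.npy",T); print(env.read_state()["time_s"])
```

```text
1 [-0.4784 -0.0139  2.1262  0.1797  0.5195  1.2595] [-0.4571  0.2134  2.1175  0.2658  0.3025  1.1802]
-1 [-0.4784 -0.0139  2.1262  0.1797  0.5195 -1.8821] [-0.4571  0.2134  2.1175  0.2658  0.3025 -1.9614]
1 [ 0.1534  0.3893  1.7983 -0.      0.954   2.2706] [ 0.1534  0.6393  1.8598 -0.      0.6425  2.2706]
-1 [ 0.1534  0.3893  1.7983 -0.      0.954  -0.871 ] [ 0.1534  0.6393  1.8598 -0.      0.6425 -0.871 ]
used 1
5.25
```

View pics/wm.png

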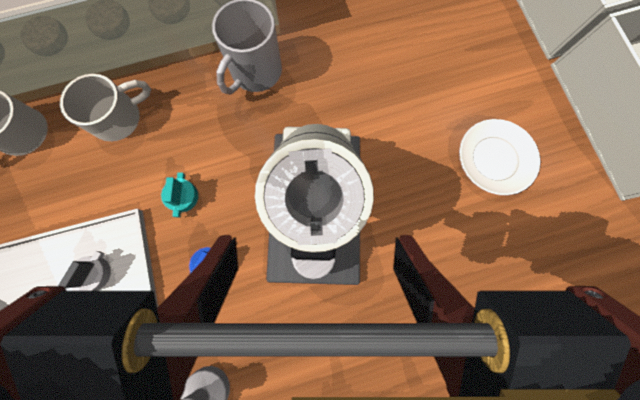

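View pics/wb.png

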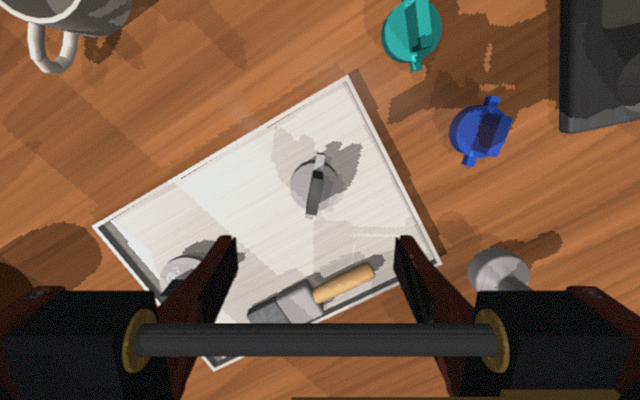

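The wrist views show the mouth centred near (315,195), with keyways at (311,167) and (317,227). The lugged carrier is near (315,187), its fin running from about (321,172) to (314,213). I'll zoom both.

Run:
```python
from h import *
a=cv2.imread("pics/wm.png")[125:265,245:385]; b=cv2.imread("pics/wb.png")[145:225,275:355]
o=np.hstack([cv2.resize(a,(400,400),interpolation=cv2.INTER_CUBIC),cv2.resize(b,(400,400),interpolation=cv2.INTER_CUBIC)])
cv2.imwrite("pics/z.png",o)
p=viewer.camera_params("wrist"); T=np.load("wm.npy")
im=cv2.imread("pics/wm.png"); hsv=cv2.cvtColor(im,cv2.COLOR_BGR2HSV)
# outer edge of the bright ring: radial scan for the last bright low-saturation pixel
pts=[]
for th in np.linspace(0,2*np.pi,120,endpoint=False):
    r=np.arange(45,75,.25); U=315+r*np.cos(th); V=195+r*np.sin(th)
    m=cv2.remap(im.astype(np.float32),U.astype(np.float32)[None],V.astype(np.float32)[None],cv2.INTER_LINEAR)[0].min(axis=1)
    g=np.diff(m); k=np.argmin(np.convolve(g,np.ones(8),"same")); pts.append([U[k],V[k]])
pts=np.array(pts,np.float32); el=cv2.fitEllipse(pts); print(el)
from scipy.optimize import least_squares
def fr(yaw):
    u=np.array([np.cos(yaw),np.sin(yaw),0]); z=-.5*u+[0,0,.8660254]; x=.8660254*u+[0,0,.5]; return x,np.cross(z,x),z
def res(v,R_=52):
    x,y,z=fr(v[2]); c=np.array([v[0],v[1],200])
    return np.array([np.linalg.norm(onplane(p,T,q,z,c)-c)-R_ for q in pts])
s=least_squares(res,[530,-220,-.3],loss="soft_l1"); print(s.x,np.median(abs(s.fun)))
x,y,z=fr(s.x[2]); c=np.array([s.x[0],s.x[1],200])
for n,q in dict(k1=(311,167),k2=(317,227)).items():
    d=onplane(p,T,q,z,c)-c; print(n,d@x,d@y)
# same centre from the top camera for a check
pt,Tt=cam("top"); print("top proj of centre",proj(pt,Tt,c)); ps,Ts=cam("scene"); print("scene",proj(ps,Ts,c))
Tb=np.load("wb.npy"); g=cv2.cvtColor(cv2.imread("pics/wb.png"),cv2.COLOR_BGR2GRAY)
print(Tb[:3,3]); print(g[150:224:3,290:350:3])
```

```text
((313.2349853515625, 193.5926055908203), (114.94457244873047, 120.1003646850586), 137.46739196777344)
[ 529.4681 -217.7077   -0.408 ] 0.5682670107801293
k1 27.11477091259017 4.191545942587914
k2 -26.822464443672796 -6.059773736811705
top proj of centre [451.9102 226.0125]
scene [235.2134 134.6533]
[628.9246  53.5987 322.7031]
[[200 202 204 203 197 197 203 203 201 207 221 214 143 142 140 142 146 152
  136 139]
 [204 205 200 199 203 205 201 197 193 111 100  94 144 150 141 141 143 136
  140 142]
 [200 201 202 203 197 198 196 199 148 187 193 191 121 133 140 135 141 144
  143 140]
 [201 206 205 203 198 198 179 106  97 191 189 181 117 123 138 144 143 144
  146 144]
 [210 204 200 203 181  88  58  76  99 190 189 173  88 117 141 142 146 142
  140 137]
 [205 198 202 137  84 134 166 167 178 197 191 131  65  73 145 144 140 140
  140 137]
 [198 205 139 132 175 173 169 174 170 129 122 124 122 107  71 138 137 144
  147 141]
 [203 190 137 167 164 168 166 160  33  42  66 118 121 121 107 100 145 140
  139 144]
 [204 155 173 173 175 169 166 149  34  21  30  84 120 118 121 105 119 130
  144 143]
 [198 1
[... 653 characters left out ...]
 204 197
  219 221]
 [226 223 191 188 186 177  77  92  93  92 114 161 175 190 189 200 203 226
  221 219]
 [226 224 221 187 186 177  77  93  86  94 177 173 174 190 196 207 222 219
  222 223]
 [223 222 219 217 196 168  86  88  94 100 174 170 184 202 212 223 221 221
  219 216]
 [223 218 220 225 223 196  84  87  89 130 189 217 207 205 207 221 222 215
  218 221]
 [222 221 225 225 230 168  99  87  77 174 211 221 219 223 220 220 218 221
  217 223]
 [224 223 224 220 224 192 188 191 212 203 212 216 221 217 219 223 217 223
  223 221]
 [225 224 220 224 221 219 221 204 218 207 205 201 215 224 216 223 224 223
  216 221]
 [223 224 219 220 224 221 221 223 205 202 202 204 203 209 210 205 203 201
  200 204]]
```

View pics/z.png

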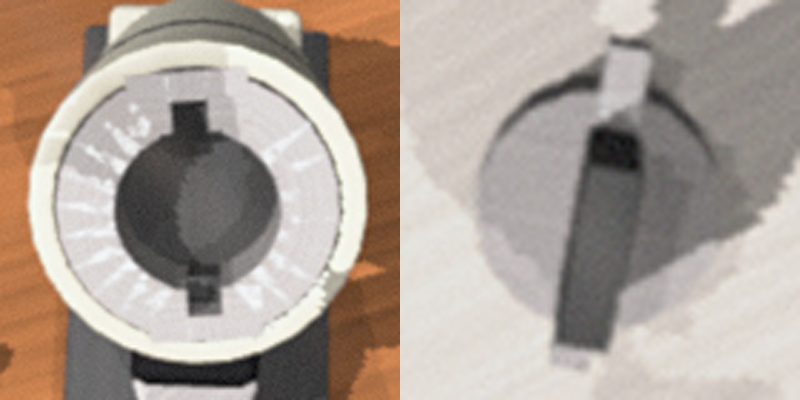

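The mouth and both keyways are clear, and so is the fin's top face with its lug ahead. I'll compute the numbers, then grasp.

Run:
```python
from h import *
from scipy.optimize import least_squares
p=viewer.camera_params("wrist"); T=np.load("wm.npy")
# base plate yaw from top view, left edge
im=cv2.imread("pics/top0.png").max(axis=2); pt,Tt=cam("top")
L=[]
for v in range(185,255,3):
    d=np.where(im[v,380:430]<95)[0]; L.append([380+d[0]-.5,v])
L=np.array(L,np.float32); vx,vy,x0,y0=cv2.fitLine(L,cv2.DIST_HUBER,0,.01,.01).ravel()
a,b=[onplane(pt,Tt,(x0+t*vx,y0+t*vy),[0,0,1],[0,0,20]) for t in (-40,40)]
d=(b-a)*np.sign((b-a)[0]); yaw=np.arctan2(d[1],d[0]); print("plate yaw",yaw,"len",np.linalg.norm(d))
def fr(yaw):
    u=np.array([np.cos(yaw),np.sin(yaw),0]); z=-.5*u+[0,0,.8660254]; x=.8660254*u+[0,0,.5]; return x,np.cross(z,x),z
im=cv2.imread("pics/wm.png"); pts=[]
for th in np.linspace(0,2*np.pi,120,endpoint=False):
    r=np.arange(50,68,.25); U=315+r*np.cos(th); V=195+r*np.sin(th)
    m=cv2.remap(im.astype(np.float32),U.astype(np.float32)[None],V.astype(np.float32)[None],cv2.INTER_LINEAR)[0].min(axis=1)
    k=np.argmin(m[6:]-m[:-6])+3; pts.append([U[k],V[k]])
def res(v):
    x,y,z=fr(yaw); c=np.array([v[0],v[1],200]); return [np.linalg.norm(onplane(p,T,q,z,c)-c)-52 for q in pts]
s=least_squares(res,[530,-220],loss="soft_l1"); print("centre",s.x,np.median(np.abs(res(s.x))), np.median(res(s.x)))
x,y,z=fr(yaw); c=np.array([*s.x,200])
f=lambda X,Y:(245+X*.35,125+Y*.35)
k=[onplane(p,T,f(*q),z,c)-c for q in ((190,101),(205,314))]
for d in k: print("key outer",d@x,d@y)
d=k[0]-k[1]; print("key angle",np.arctan2(d@y,d@x),"mid",(k[0]+k[1])@x/2,(k[0]+k[1])@y/2)
Tb=np.load("wb.npy")
C=[(313,177.5),(323,179),(306,214),(316.4,215)]
for h in (52,54,56):
    P=[onplane(p,Tb,q,[0,0,1],[0,0,h]) for q in C]
    a=(P[0]+P[1])/2; b=(P[2]+P[3])/2; print(h,"len",np.linalg.norm(a-b),"thick",np.linalg.norm(P[0]-P[1]),"ctr",(a+b)/2,"ang",np.arctan2(*(a-b)[[1,0]]))
    print(proj(pt,Tt,(a+b)/2))
```

```text
plate yaw -0.3270754629064835 len 181.0439028252166
centre [ 529.138  -218.0729] 0.6259305962351043 -0.6259305962351043
key outer 33.252465642772194 2.4170892817640306
key outer -34.78418906346847 -3.678053050559351
key angle 0.08934763981131676 mid -0.7658617103481385 -0.6304818843976598
52 len 34.12206095749722 thick 8.776056812171817 ctr [555.5717  99.1456  52.    ] ang -0.724458406875198
[280.3427 225.3938]
54 len 33.869961417444166 thick 8.711217824615291 ctr [556.1136  98.8091  54.    ] ang -0.7244584068751992
[280.4092 225.026 ]
56 len 33.617861877391114 thick 8.646378837058684 ctr [556.6556  98.4726  56.    ] ang -0.7244584068752005
[280.476  224.6566]
```

```bash
cat >> h.py <<'E'
def tool(x,z):
    return R.from_matrix(np.column_stack([x,np.cross(z,x),z])).as_quat()
YAW=-.33; u=np.array([np.cos(YAW),np.sin(YAW),0]); zc=-.5*u+[0,0,.8660254]; xc=.8660254*u+[0,0,.5]; yc=np.cross(zc,xc)
c=np.array([528.8,-218.2,200.])
E
python3 - <<'E'
from h import *
a=-.7245; q=tool(np.array([np.cos(a),np.sin(a),0]),np.array([0,0,-1.]))
env.reach([556.1,98.8,200],q)
print(env.move_l([556.1,98.8,110],rate=80,f_stop=8))
set_gripper(0); s=env.read_state(); print(s["width"],s["grip_force"],s["tool_pos"],s["force"],s["time_s"])
env.move_l([556.1,98.8,330],rate=120); env.hold(.2)
s=env.read_state(); print(s["width"],s["grip_force"],s["force"],s["wrist_torque"],s["time_s"],s["qpos"])
ax=xc*np.cos(.09)+yc*np.sin(.09); Q=tool(ax,-zc); print(env.ik(c+140*zc,Q))
cv2.imwrite("pics/g.png",viewer.camera("wrist")[150:400,170:460])
E
```

```text
False
9.85905959680945 29.994935989379883 [556.1031  98.8033 109.9761] [0.0972 0.3363 0.0881] 7.9917
9.755666763536915 29.99467134475708 [-0.2132 -0.731  -2.4828] [ 0.092  -0.0065  0.0001] 10.175 [ 0.1547  0.3044  1.7407 -0.      1.0973  2.45  ]
[-0.4513  0.083   2.1328  0.1525  0.4097  1.2356]
```

View pics/g.png

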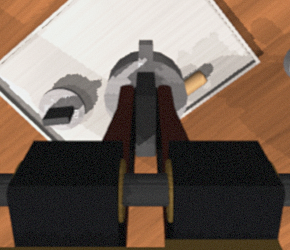

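The carrier is held square by its fin. Now I approach along the bore and go in gently.

```bash
cat >> h.py <<'E'
def pose(h,ang,dx=0,dy=0):
    return c+h*zc+dx*xc+dy*yc, tool(xc*np.cos(ang)+yc*np.sin(ang),-zc)
def rep(t=""):
    s=env.read_state(); d=s["tool_pos"]-c; F=s["force"]; M=s["wrist_torque"]
    print(t,"pos xyz",np.array([d@xc,d@yc,d@zc]),"F",np.array([F@xc,F@yc,F@zc]),"M",np.array([M@xc,M@yc,M@zc]),"w",round(s["width"],2),"t",s["time_s"]); return d@zc
E
python3 - <<'E'
from h import *
P,Q=pose(150,.09); env.reach(P,Q); env.hold(.3); rep("app")
P,Q=pose(112,.09); print(env.move_l(P,Q,rate=60,f_stop=6)); rep()
P,Q=pose(85,.09); print(env.move_l(P,Q,rate=20,f_stop=5)); rep("in")
E
```

```text
app pos xyz [  0.1872   0.6042 149.8135] F [-0.9357  0.06   -2.685 ] M [ 0.0491  0.4883 -0.0212] w 9.87 t 11.7083
False
 pos xyz [ -0.0388  -0.0238 111.902 ] F [-1.9528  0.3614 -1.7968] M [ 0.0151  0.4975 -0.0031] w 9.67 t 12.4917
False
in pos xyz [ 0.0437 -0.0067 85.0823] F [-1.1543 -0.566  -2.0955] M [0.0233 0.4805 0.0239] w 9.81 t 13.9917
```

No contact force down to 85, so the lugs probably went straight into the keyways. I'll continue gently to the floor.

Run:
```python
from h import *
P,Q=pose(76,.09); print(env.move_l(P,Q,rate=10,f_stop=4)); rep("floor")
im=viewer.camera("wrist"); cv2.imwrite("pics/w1.png",np.hstack([cv2.resize(im[100:350,180:460],None,fx=1.4,fy=1.4),cv2.resize(viewer.camera("scene")[90:215,170:310],(392,350))]))
```

```text
True
floor pos xyz [ 0.0429 -0.0007 84.2035] F [ 0.3268 -0.7726  5.3406] M [ 0.0649  0.1307 -0.0199] w 9.8 t 14.325
```

View pics/w1.png

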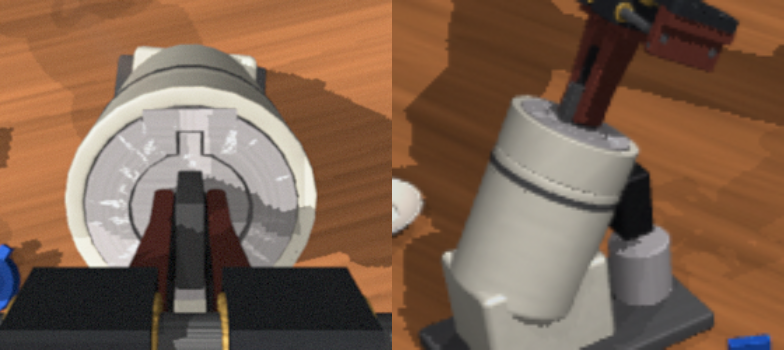

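The carrier is flush. The lug sits inside the keyway at crop (190,145), and the round top is level with the ring. I release it and back out along the axis.

Run:
```python
from h import *
set_gripper(40); env.hold(.3); rep("open")
P,Q=pose(185,.09); env.move_l(P,Q,rate=80); env.hold(.5); rep("out")
im=viewer.camera("wrist"); cv2.imwrite("pics/w2.png",cv2.resize(im[110:280,220:410],None,fx=3,fy=3))
```

```text
open pos xyz [-1.4247  0.1257 83.6585] F [0.2975 0.1164 0.1457] M [-0.0253  0.2386 -0.0267] w 39.67 t 15.3833
out pos xyz [  0.0224   0.0016 184.979 ] F [-1.1349  0.5545 -0.3712] M [ 0.0054  0.2086 -0.0025] w 39.98 t 17.3
```

View pics/w2.png

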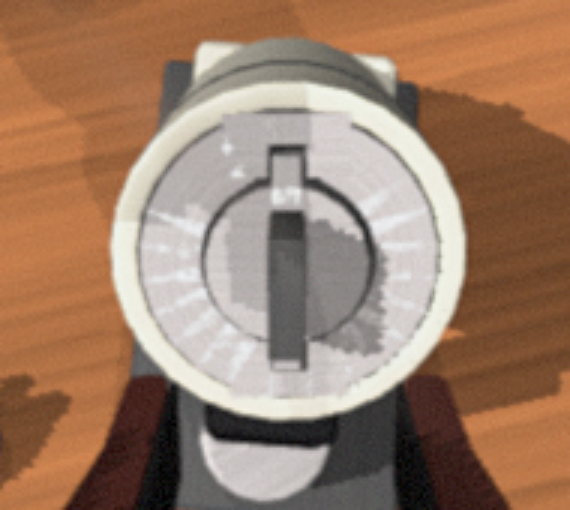

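The carrier sits in the bore with its lugs in the keyways at (288,160) and (288,365). Its top is level with the ring and the gripper is clear, so I'm handing in.

```bash
python3 -c "
from h import *
print(workorder.sign_off())"
```

```text
the job is handed in; nothing more can be done
None
```

The lugged burr carrier is in the grinder's mouth, flush with the ring by the last wrist picture, and released. I lined it up by camera and it dropped straight home, so the back-and-forth turning wasn't needed. The peak force I read was about 5 N, nothing else was touched, and I handed the job in at about 17 s; the hand-in call returned no verdict.

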